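# Put the spacer block away and shut the case

### The arm

A 6-joint arm with a two-finger parallel gripper is mounted at the origin on the work surface. World frame = base frame: x ahead of the robot, y to its left, z up, the work surface at z = 0. Lengths are in mm, angles in degrees, forces in N, time in s.
With the tool pointing down it reaches from about 300 to 775 mm from the base axis. Payload 14.6 kg.
Tool frame: the origin (TCP) lies midway between the tips of the shut fingers; the grasp point (between the pads) lies 19 mm behind it; z points along the fingers, y is the line along which they close (so a half turn about z gives the same grasp; the last joint's range is limited). The gripper opens to 94 mm and grips with 3 to 60 N. Pads are 16 mm wide; open, the fingers measure 119 mm over their backs; the gripper's body (75 mm by 177 mm) begins 78 mm behind the grasp point.
Start: joints at [-76.696, 17.183, 87.147, -0, 75.671, -3.816], TCP at [161.898, -525.622, 205.446] pointing down, gripper open.
Joint ranges: [-173.82, 173.82], [-45.26, 126.66], [13.44, 144.39], [-59.66, 239.66], [0, 175.72], [-146.38, 146.38]. Speed limits (degrees/s): [127.2, 127.2, 147.25, 180, 180, 180].

### API

Orientations are given as a 3x3 rotation matrix whose columns are the frame's x, y, z axes.
In Python, from bench import ctrl, viewer gives the robot as it stands.
- The arm moves only by the tool step_arm, never from a script. Its argument "targets" is a list that holds one entry, the list of rows, each a list of 7 numbers: the finger opening in mm, from 0 to 94, then the shift along the world's x, y, z in mm, then the turn, a rotation vector about the world's x, y, z in rad. A call has 1 to 8 rows; each row is the pose to reach, as a shift and turn from the pose commanded when the call began; what a row does not reach only later rows make up. A row lasts 1/10 s, in which the tool goes at most 50 mm and 8.59 degrees, less where a joint would pass 70% of its speed; a pose out of reach is approached as far as the arm can. A call with a gripper value outside its range is refused whole. The fingers move at their own pace and stop on an object; "newtons" is the grip in N (left out, the last holds). Time passes only in rows, so rows that repeat a pose let the fingers close. It gives the time, the measured TCP pose, the force, the opening and the grip force at its end, in the units of the state.
- ctrl.sense(): the state, without advancing time (a new reading comes with each control period).
- viewer.read_camera(name): name is "side" or "top" or "wrist"; returns (picture, depth): 480x640x3 uint8, red, green, blue; 480x640 float32, mm along the optical axis (not along the pixel's ray), 0 where there is no reading.
- viewer.get_calibration(name): a dict with "intrinsics" (3x3 intrinsics, pixels), "D" ([k1, k2, p1, p2, k3] as OpenCV has them; the pictures are not rectified), "camera_from_world" (4x4, takes a point from world to camera coordinates); the wrist camera has in their place "mount" (4x4, takes a point from camera to tool coordinates, whose origin is the TCP and whose axes are the flange's). Camera axes: x right, y up, looking along -z (the intrinsics and any distortion apply to the point x, -y, -z); pixel columns grow to the right and rows downward; lengths in mm; the calibration is good to about 2 mm. A picture is of the moment at which its call begins: read the wrist's pose just before it. get_calibration takes no time and is no camera call.
- ctrl.sign_off(): hands the job in; it is judged then, once.
The state is a dict: "time": time; "joint_pos": joint angles; "joint_vel": joint speeds; "joint_efforts": joint torques, N m; "position": TCP position; "tool_rot": TCP orientation; "ft_force": force on the tool from outside, world axes, zero at the start; "wrist_torque": the same for the moment, N m; "opening": finger opening in mm; "gripper_force": force on a finger pad.
Only numpy, scipy, OpenCV 4.12 (cv2) and the standard library are available. Lean on these libraries where they do the work, as an engineer would, in place of code of your own. Each camera call takes 0.05 s, during which the arm holds its last target. There are 200 camera calls.

### The job

Pack up for the day: take the white spacer block out of the sloping rack, lower it into the open case (do not drop it in) and let go of it, and only then shut the case's lid fully, without slamming it. Leave the soldering iron stand, the button and the two test probes where they are.

Things in the scene. Friction and masses are not known exactly. Their poses are not given: they have to be found in the camera images.
- spacer: White nylon spacer block, 30 (x, thickness) x 110 (y, width) x 72 mm (z, height), about 0.28 kg. Origin: centre of its 30 x 110 mm underside. Starts in the rack's slot, its z axis leaning 35 degrees from vertical towards the rack's -x, lowest 28 mm between the slot walls: grip it across its thickness, tool along its slope, and draw it out along its z.
- spacer_center (a point): Centre of the spacer block, 36 mm up its z axis from its origin; axes as the block.
- rack: Fixed steel rack, base plate 130 x 150 x 8 mm, on which a slot 130 mm long (along y), 34 mm wide and 28 mm deep leans 35 degrees from vertical towards the rack's -x side (roughly towards the robot). Origin: centre of the base's underside. Its lower wall's top edge is about 60 mm above the base's underside. It may stand left or right of the case.
- case: Fixed open-topped aluminium case, outside 160 (x) x 160 (y) x 90 mm high, walls and floor 5 mm thick, so inside 150 x 150 x 85 mm deep. Origin: centre of its underside, which lies on the cork board's top, 18 mm above the table (z = 0.018); z up. Its lid is hinged along the top of its +x wall (the wall away from the robot).
- lid (a joint): Angle of the case's lid in rad: 0 shut flat on the rim, about 1.57 upright, growing as it opens (1.95 at most). The hinge is stiff (about 0.6 N m): the lid stays where it is left. Lid: a 160 x 160 x 8 mm plate whose free edge has a flush grip tab in its middle, 28 mm long, 70 wide, 8 thick (hinge to tab end 188 mm).
- lid_hinge (a point): Middle of the hinge line, at the top of the case's +x wall (80 mm from the case's centre, 90 mm above its underside). Its axes turn with the lid: y along the hinge, -x along the lid towards the tab, z the outward normal (up when shut). The lid's underside lies in its z = 0 plane.
- lid_tab (a point): Middle of the grip tab of the lid, 174 mm from the hinge and mid-thickness; axes as lid_hinge.
- iron_stand: Bystander: brass soldering iron stand, round base 84 mm across, with coil and upright iron, 158 mm high. Origin: centre of underside.
- button: Bystander: clear polycarbonate arcade push button, 64 mm across, 46 mm high. Origin: centre of underside.
- probe1: Bystander: red plastic test probe with steel tip, about 145 mm long, 16 mm high, lying along its x near the board's left end. Origin: underside, near mid-length.
- probe2: Bystander: the same, near the board's right end.
Mind the look-alikes: they are no part of the job. Leave any orange, red or turquoise look-alike of the spacer alone.

How it is judged (in metres and radians):
On the way, in this order (a step that is already met when the one before it is completed fails the run):
1. the block is lowered into the case, still held by the fingers until it is within about 35 mm of where it will rest (x of spacer_center in the frame of case between -0.068 and 0.068 m and y of spacer_center in the frame of case between -0.068 and 0.068 m and z of spacer_center in the frame of case below 0.075 m and contact force between the fingers and spacer above 0.5 N), for 0.05 s.
2. the block rests in the case, let go, while the lid is still open (x of spacer_center in the frame of case between -0.068 and 0.068 m and y of spacer_center in the frame of case between -0.068 and 0.068 m and z of spacer_center in the frame of case below 0.075 m and contact force between the fingers and spacer below 0.1 N and linear speed of spacer below 0.03 m/s and value of joint lid above 0.8 rad), for 0.2 s.
At the end, for the whole second after the job is handed in: The spacer block lies or stands at rest inside the case (its centre within 68 mm of the case's centre line in x and y and less than 75 mm above the case's underside) and the lid is shut to within 0.05 rad; the bystanders are within 30 mm of where they started (x of spacer_center in the frame of case between -0.068 and 0.068 m and y of spacer_center in the frame of case between -0.068 and 0.068 m and z of spacer_center in the frame of case between 0 and 0.075 m and linear speed of spacer below 0.03 m/s and value of joint lid below 0.05 rad and velocity of joint lid below 0.05 rad/s); the robot touches nothing.
It fails at once if the lid is slammed (turning shut faster than 3 rad/s) (velocity of joint lid below -3 rad/s).
It fails at once if the soldering iron stand is shifted or knocked more than 30 mm (distance of iron_stand from where it was at the start of the episode above 0.03 m).
It fails at once if the button is shifted or knocked more than 30 mm (distance of button from where it was at the start of the episode above 0.03 m).
It fails at once if a test probe is shifted or knocked more than 30 mm (distance of probe1 from where it was at the start of the episode above 0.03 m).
It fails at once if a test probe is shifted or knocked more than 30 mm (distance of probe2 from where it was at the start of the episode above 0.03 m).
It also fails if it takes over 67 s, if anything falls off the work surface, if the arm or the gripper's body presses on something with over 40 N, if the wrist force passes 120 N, or if a joint passes its speed limit or range.

## Working session

There is one attempt and no reset: what is moved stays moved. The work goes in short steps, Python scripts to look and compute and a tool call to move; the robot and the scene stay as the last step left them, time stands still between calls to the robot, and variables do not carry over. Pictures are saved under pics/ and viewed, at most 10 in all, crops included, and the job is handed in when it is done.

Besides the shell and the picture viewer there is one more tool, called after "Emit:" as a command line: name --argument value ..., lists and objects as JSON in quotes. step_arm: Moves the arm, as the interface text tells. Its arguments: {"type":"object","properties":{"targets":{"type":"array"},"newtons":{"type":"number"}},"required":["targets"]}

```bash
mkdir -p pics
cat > h.py <<'E'
import numpy as np,cv2
from bench import ctrl,viewer
def shot(n,f):
    s=ctrl.sense(); p,d=viewer.read_camera(n); cv2.imwrite(f'pics/{f}.png',p[:,:,::-1]); np.savez(f'pics/{f}.npz',p=p,d=d,pos=s['position'],R=s['tool_rot'])
def cloud(n,f):
    z=np.load(f'pics/{f}.npz'); d=z['d']; c=viewer.get_calibration(n)
    v,u=np.mgrid[:480,:640]; q=cv2.undistortPoints(np.stack([u,v],-1).reshape(-1,1,2).astype(float),np.array(c['intrinsics'],float),np.array(c['D'],float)).reshape(480,640,2)
    P=np.stack([q[...,0]*d,-q[...,1]*d,-d],-1)
    if n=='wrist':
        T=np.eye(4);T[:3,:3]=z['R'];T[:3,3]=z['pos'];T=T@np.array(c['mount'])
    else: T=np.linalg.inv(np.array(c['camera_from_world']))
    W=P@T[:3,:3].T+T[:3,3]; W[d==0]=np.nan
    return z['p'],W
E
python3 - <<'E'
from h import *
s=ctrl.sense(); print(s)
for n in('top','side'):
    shot(n,n+'0'); p,W=cloud(n,n+'0'); print(n,np.nanmin(W,(0,1)),np.nanmax(W,(0,1)))
E
```

```text
{'time': 0.0, 'joint_pos': array([-7.66942595e+01,  1.72153291e+01,  8.71819002e+01, -5.42220332e-05,
        7.56700985e+01, -3.81810224e+00]), 'joint_vel': array([-0.06811136,  0.07450498, -0.04298878, -0.00541265, -0.03114207,
        0.03619485]), 'joint_efforts': array([-1.25416813e-03, -5.31805193e+01, -3.52731764e+01,  7.07485783e-02,
        2.44888442e-02, -9.16751560e-05]), 'position': array([ 161.854539  , -525.35904887,  204.87738612]), 'tool_rot': array([[ 9.55670513e-01,  2.94438103e-01, -2.71336270e-04],
       [ 2.94438218e-01, -9.55669832e-01,  1.14333573e-03],
       [ 7.73337152e-05, -1.17254401e-03, -9.99999310e-01]]), 'ft_force': array([ 0.15805623,  0.10581721, -0.81614534]), 'wrist_torque': array([-0.0345187 , -0.01005228,  0.00688619]), 'gripper_force': 0.0, 'opening': 94.32440835553768}
top [ -321.49046468 -1652.54350662  -774.06020511] [1630.83984691 1233.58294231  695.03960642]
side [ -464.88360933 -1113.32572843  -787.37685162] [2065.1335554  2416.7656766   695.35999836]
```

View pics/top0.png

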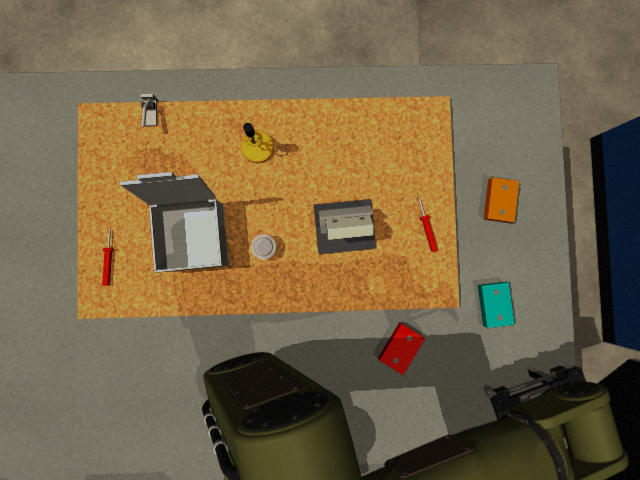

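View pics/side0.png

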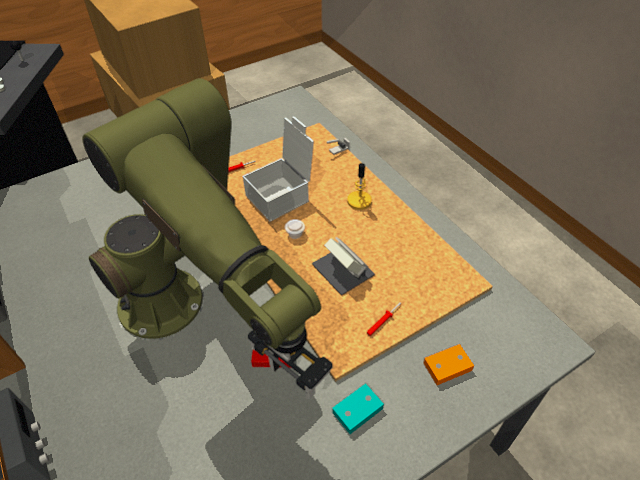

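Top view: the case is at (187,235) with its lid up at (168,190), the button at (263,247), the iron stand at (257,146), the rack with the white block at (348,226), and the probes at (108,260) and (428,228).
Spacer candidates are white in the rack (348,226), red (402,348), turquoise (497,304) and orange (502,200). The description says white, in the rack, so I choose (348,226).

Run:
```python
from h import *
np.set_printoptions(precision=1,suppress=True)
pt,Wt=cloud('top','top0'); ps,Ws=cloud('side','side0')
for nm,l in {'case corners(out)':[(152,207),(217,200),(226,265),(155,270)],'case floor':[(190,235),(205,235),(172,240)],'lid':[(125,183),(205,180),(150,177),(213,203)],'rack base':[(320,247),(370,245),(320,215)],'blk':[(335,232),(350,230),(365,228),(350,222)],'button':[(263,247)],'iron':[(249,130),(257,150)],'cork':[(290,200),(400,150)]}.items():
    print(nm,[Wt[v,u] for u,v in l])
# spacer region and case region in both clouds
for n,p,W in(('top',pt,Wt),('side',ps,Ws)):
    c=Wt[226,348]; m=(np.abs(W[...,0]-c[0])<80)&(np.abs(W[...,1]-c[1])<90)&(W[...,2]>24)
    hsv=cv2.cvtColor(p,cv2.COLOR_RGB2HSV); w=m&(W[...,2]>70)
    print(n,'rack',m.sum(),np.nanpercentile(W[m],[1,50,99],0)); print('hi',w.sum(),np.nanpercentile(W[w],[0,50,100],0))
    c=Wt[235,190]; m=(np.abs(W[...,0]-c[0])<130)&(np.abs(W[...,1]-c[1])<130)
    r=m&(np.abs(W[...,2]-108)<6); print('rim',r.sum(),np.percentile(W[r],[1,50,99],0)); print('rect',cv2.minAreaRect(W[r][:,:2].astype(np.float32)))
    l=m&(W[...,2]>130); print('lid',l.sum(),np.percentile(W[l],[0,50,100],0))
    q=W[l]; q=q-q.mean(0); print('lid normal',np.linalg.svd(q,full_matrices=False)[2][2])
a=cv2.resize(pt[190:265,300:400],(800,600),interpolation=cv2.INTER_CUBIC); cv2.imwrite('pics/c1.png',a[:,:,::-1])
```

```text
case corners(out) [array([567. , 266.4, 105.1]), array([593.3, 130. ,  14.7]), array([423.5, 103.9,  45.8]), array([416.5, 260.6, 105.5])]
case floor [array([503.2, 198.8,  23.5]), array([502.3, 161. ,  21.1]), array([491.7, 245.3,  22.3])]
lid [array([595.4, 264.1, 265.2]), array([646.5, 160.1,  15.5]), array([600.6, 203.7, 293.3]), array([576. , 126.1,  82.2])]
rack base [array([ 462.6, -134.3,   29.5]), array([ 464.1, -263.7,   26.4]), array([ 538.7, -135. ,   88.2])]
blk [array([ 494. , -168.5,  118.5]), array([ 497.3, -203.7,  124.1]), array([ 501.2, -239.6,  122.7]), array([ 518. , -206.3,  104.6])]
button [array([465.3,   7.9,  67. ])]
iron [array([726.7,  22.5, 175. ]), array([717. ,  20.8,  36.1])]
cork [array([588. , -60. ,  16.1]), array([ 712.8, -353.3,   17.6])]
top rack 2449 [[ 450.  -271.6   24.1]
 [ 509.8 -195.6   83.7]
 [ 578.7 -126.4  125.5]]
hi 1415 [[ 477.9 -262.2   70.1]
 [ 516.6 -201.4  106.2]
 [ 559.9 -132.6  128.1]]
rim 660 [[413.9 104.7 102.3]
 [514.3 190.  107.4]
 [581.9 271.1 113.6]]
rect ((499.82000732421875, 188.65725708007812), (165.6089630126953, 161.49380493164062), 4.09066104888916)
lid 1963 [[574.9 114.9 130. ]
 [592.2 192.8 224.5]
 [610.2 275.1 298. ]]
lid normal [-1.  -0.1  0.1]
side rack 1279 [[ 452.5 -276.6   24.1]
 [ 504.6 -223.8   67.1]
 [ 575.6 -134.2  125. ]]
hi 616 [[ 480.3 -264.9   70. ]
 [ 505.2 -217.6  110.4]
 [ 558.5 -137.1  127.4]]
rim 301 [[416.5 100.6 102. ]
 [523.1 176.6 106.1]
 [587.1 269.7 113.5]]
rect ((501.14300537109375, 185.0286865234375), (167.264892578125, 167.6471405029297), 3.6287474632263184)
lid 1230 [[575.1 110.2 130.4]
 [594.2 187.1 210.7]
 [615.2 277.5 298.6]]
lid normal [-1.  -0.1  0.1]
```

View pics/c1.png

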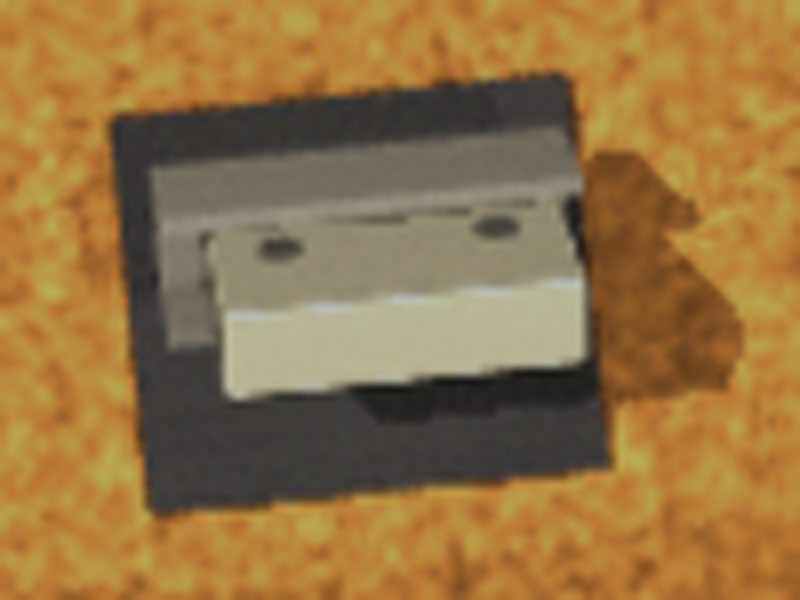

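White block in the rack, two screw holes on its upper-facing broad face, top face near crop (400,345). This is confirmed as the target. Now fit its pose.

Run:
```python
from h import *
np.set_printoptions(precision=2,suppress=True)
for n in('top','side'):
    p,W=cloud(n,n+'0')
    hsv=cv2.cvtColor(p,cv2.COLOR_RGB2HSV)
    m=(np.abs(W[...,0]-510)<70)&(np.abs(W[...,1]+200)<85)&(W[...,2]>60)
    m&=(hsv[...,1]>25)  # creamy
    q=W[m]; print(n,m.sum())
    for yaw in np.arange(-12,13,3):pass
    # block points: optimize pose (x,y,z of top centre, yaw) with box sdf
    from scipy.optimize import least_squares
    from scipy.spatial.transform import Rotation as Ro
    s=np.array([30,110,72.])/2
    def f(a,pts):
        R=(Ro.from_euler('z',a[3],degrees=True)*Ro.from_euler('y',-35,degrees=True))
        l=np.abs(R.inv().apply(pts-a[:3]))-s
        return np.linalg.norm(np.maximum(l,0),axis=1)+np.minimum(l.max(1),0)
    a=np.array([520,-205,95,3.])
    for _ in range(4):
        k=np.abs(f(a,q))<(30,12,6,4)[_]; r=least_squares(f,a,args=(q[k],),loss='soft_l1'); a=r.x
    print('block centre,yaw',a,k.sum(),np.median(np.abs(f(a,q[k]))))
    b=m*0; 
    base=(W[...,2]>22)&(W[...,2]<32)&(np.abs(W[...,0]-520)<90)&(np.abs(W[...,1]+200)<95)&(p.sum(-1)<230)
    print('base',base.sum(),cv2.minAreaRect(W[base][:,:2].astype(np.float32)))
print(viewer.get_calibration('wrist')['mount'])
```

```text
top 1452
block centre,yaw [ 512.89 -203.4    87.38    4.2 ] 969 0.8481274400388568
base 1205 ((515.038818359375, -199.42263793945312), (130.53082275390625, 149.84408569335938), 4.270802021026611)
side 604
block centre,yaw [ 516.29 -205.08   86.66    4.13] 492 0.9839797216177644
base 413 ((514.4829711914062, -206.8963623046875), (126.39825439453125, 143.63235473632812), 3.5530130863189697)
[[   0.      0.97    0.25   73.25]
 [   1.     -0.      0.      0.67]
 [   0.      0.25   -0.97 -179.1 ]
 [   0.      0.      0.      1.  ]]
```

```bash
cat >> h.py <<'E'
from scipy.spatial.transform import Rotation as Ro
np.set_printoptions(precision=3,suppress=True)
def block(yaw,tilt=-35):
    return (Ro.from_euler('z',yaw,degrees=True)*Ro.from_euler('y',tilt,degrees=True)).as_matrix()
def tool(yaw,tilt=-35):  # tool axes for block axes
    B=block(yaw,tilt); return np.stack([B[:,1],B[:,0],-B[:,2]],1)
def goto(pos,R,fine=False):
    s=ctrl.sense(); print('shift',np.array(pos)-s['position'],'turn',(Ro.from_matrix(R)*Ro.from_matrix(s['tool_rot']).inv()).as_rotvec(),'t',s['time'])
E
python3 - <<'E'
from h import *
c=np.array([514.6,-204.2,87]);B=block(4.2);print(B[:,2])
goto(c+91*B[:,2],tool(4.2))
E
```

```text
[-0.572 -0.042  0.819]
shift [300.693 317.386 -43.42 ] turn [-0.372 -0.544  1.3  ] t 0.1
```

Emit:
step_arm --targets '[[[60,0,20,30,0,0,0.13],[60,35,55,50,-0.03,-0.05,0.26],[60,70,90,60,-0.07,-0.11,0.39],[60,105,125,60,-0.11,-0.17,0.52],[60,140,160,50,-0.15,-0.22,0.65],[60,175,195,40,-0.2,-0.3,0.78],[60,210,230,20,-0.25,-0.38,0.91],[60,240,260,0,-0.29,-0.45,1.04]]]'

```text
time: 0.9
position: [400.0, -266.9, 207.3]
tool_rot: [[0.201, 0.853, 0.482], [0.976, -0.216, -0.026], [0.082, 0.475, -0.876]]
ft_force: [1.7, -0.5, -0.3]
opening: 60.3
gripper_force: 0.0
```

Run:
```python
from h import *
c=np.array([514.6,-204.2,87]);B=block(4.2)
goto(c+91*B[:,2],tool(4.2))
```

```text
shift [ 62.52   58.841 -45.758] turn [-0.09  -0.108  0.272] t 0.9
```

Emit:
step_arm --targets '[[[60,30,30,-20,-0.04,-0.05,0.12],[60,50,50,-35,-0.08,-0.1,0.24],[60,61,57,-43,-0.09,-0.108,0.272],[60,61,57,-43,-0.09,-0.108,0.272],[60,61,57,-43,-0.09,-0.108,0.272]]]'

```text
time: 1.4
position: [459.9, -211.6, 164.5]
tool_rot: [[-0.068, 0.82, 0.568], [0.998, 0.054, 0.041], [0.003, 0.57, -0.822]]
ft_force: [-0.2, -0.3, 0.3]
opening: 60.2
gripper_force: 0.0
```

Run:
```python
from h import *
c=np.array([514.6,-204.2,87]);B=block(4.2)
goto(c+91*B[:,2],tool(4.2)); s=ctrl.sense(); print(s['joint_pos'])
shot('wrist','w1'); p,W=cloud('wrist','w1')
L=(W-c)@B   # block coords about predicted centre
m=(np.abs(L[...,0])<25)&(np.abs(L[...,1])<65)&(L[...,2]>0)&(L[...,2]<50)
print(m.sum(),np.percentile(L[m],[1,5,50,95,99],0))
t=m&(L[...,2]>30); print('top face',t.sum(),np.percentile(L[t],[1,50,99],0)); 
q=L[t];A=np.c_[q[:,:2],np.ones(len(q))];print(np.linalg.lstsq(A,q[:,2],rcond=None)[0])
r=cv2.minAreaRect(L[t][:,:2].astype(np.float32));print(r)
```

```text
shift [ 2.622  3.586 -2.918] turn [-0.003 -0.005  0.005] t 1.4
[-41.596   1.246 118.641  38.437  41.046 -70.761]
6392 [[-11.66  -51.541  23.298]
 [-10.369 -46.341  34.162]
 [  3.097   7.488  35.445]
 [ 16.368  53.384  36.539]
 [ 17.663  56.739  36.998]]
top face 6314 [[-11.664 -51.544  33.571]
 [  3.097   6.934  35.456]
 [ 17.665  56.034  36.998]]
[ 0.002  0.001 35.431]
((3.063508987426758, 1.7261886596679688), (30.08664321899414, 110.024658203125), 0.07467508316040039)
```

View pics/w1.png

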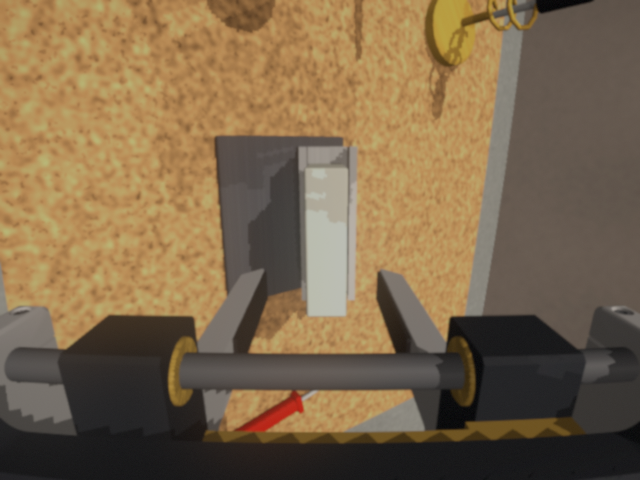

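Wrist view: block top at (327,240) between the fingers (250,320) and (395,320). The block measures 30x110 as it should, offset about 3 mm from the estimate. Correcting and descending along the slope.

Run:
```python
from h import *
B=block(4.2);c=np.array([514.6,-204.2,87])+B@[2.6,1.7,-.5];print(c)
for h in(60,30,1):goto(c+h*B[:,2],tool(4.2))
```

```text
[ 516.886 -202.328   88.082]
shift [ 22.687   7.078 -27.542] turn [-0.002 -0.004  0.005] t 1.45
shift [ 39.848   8.338 -52.116] turn [-0.002 -0.004  0.005] t 1.45
shift [ 56.437   9.556 -75.872] turn [-0.002 -0.004  0.005] t 1.45
```

Emit:
step_arm --targets '[[[60,12,5,-14,-0.002,-0.004,0.005],[60,22,7,-27,-0.002,-0.004,0.005],[60,31,7.7,-40,-0.002,-0.004,0.005],[60,40,8.3,-52,-0.002,-0.004,0.005],[60,40,8.3,-52,-0.002,-0.004,0.005]]]'

```text
time: 1.95
position: [500.0, -203.4, 111.7]
tool_rot: [[-0.073, 0.818, 0.571], [0.997, 0.059, 0.043], [0.001, 0.573, -0.82]]
ft_force: [-0.8, 0.1, -0.4]
opening: 60.2
gripper_force: 0.0
```

Run:
```python
from h import *
B=block(4.2);c=np.array([516.9,-202.3,88.1])
goto(c+1*B[:,2],tool(4.2))
shot('wrist','w2'); p,W=cloud('wrist','w2');L=(W-c)@B
t=(np.abs(L[...,0])<19)&(np.abs(L[...,1])<65)&(L[...,2]>30)&(L[...,2]<42)
print(np.median(L[t],0),cv2.minAreaRect(L[t][:,:2].astype(np.float32)))
```

```text
shift [ 16.377   1.104 -22.733] turn [-0.001 -0.001  0.   ] t 1.95
[ 0.157 13.453 35.972] ((0.2765378952026367, 8.100868225097656), (30.25344467163086, 93.69214630126953), 0.1804429292678833)
```

Emit:
step_arm --targets '[[[60,8,0.5,-11,0,0,0],[60,16,1,-22.5,0,0,0],[60,16.2,1,-22.7,0,0,0],[20,16.2,1,-22.7,0,0,0],[20,16.2,1,-22.7,0,0,0],[20,16.2,1,-22.7,0,0,0],[20,16.2,1,-22.7,0,0,0],[20,16.2,1,-22.7,0,0,0]]]' --newtons 40

```text
time: 2.8
position: [516.1, -202.3, 89.9]
tool_rot: [[-0.074, 0.817, 0.572], [0.997, 0.061, 0.042], [-0.0, 0.574, -0.819]]
ft_force: [-6.2, 0.1, 6.0]
opening: 29.9
gripper_force: 40.0
```

Emit:
step_arm --targets '[[[20,-3,-0.2,4,0,0,0],[20,-8,-0.6,11.5,0,0,0],[20,-14.3,-1,20.5,0,0,0],[20,-20,-1.5,28.7,0,0,0],[20,-28.6,-2.1,41,0,0,0],[20,-38,-2.8,54,0,0,0],[20,-46,-3.4,68,0,0,0],[20,-52,-3,100,0,0,0]]]'

```text
time: 3.6
position: [462.6, -204.7, 188.9]
tool_rot: [[-0.074, 0.819, 0.569], [0.997, 0.059, 0.044], [0.002, 0.571, -0.821]]
ft_force: [0.3, -0.9, -1.8]
opening: 29.9
gripper_force: 40.0
```

Run:
```python
from h import *
s=ctrl.sense(); print(s['opening'],s['gripper_force'],s['joint_pos'])
R=tool(94,0); print(R)
goto([500,187,250],R)
```

```text
29.878307401912835 39.989283084869385 [-40.634  -1.126 117.322  35.875  43.577 -66.856]
[[-0.998 -0.07  -0.   ]
 [-0.07   0.998 -0.   ]
 [ 0.     0.    -1.   ]]
shift [ 37.415 391.673  61.115] turn [-0.51   0.439  1.515] t 3.6
```

Emit:
step_arm --targets '[[[20,3,25,12,-0.039,0.034,0.117],[20,6,55,24,-0.078,0.068,0.233],[20,9,85,36,-0.118,0.101,0.35],[20,12,115,48,-0.157,0.135,0.466],[20,15,145,60,-0.196,0.169,0.583],[20,18,175,61,-0.235,0.203,0.7],[20,21,205,61,-0.275,0.236,0.816],[20,24,235,61,-0.314,0.27,0.932]]]'

```text
time: 4.4
position: [487.8, 30.5, 251.4]
tool_rot: [[-0.859, 0.465, 0.214], [0.497, 0.857, 0.136], [-0.121, 0.223, -0.967]]
ft_force: [0.2, -1.0, -2.4]
opening: 29.8
gripper_force: 40.0
```

Run:
```python
from h import *
s=ctrl.sense(); print(s['opening'],s['gripper_force'],s['joint_pos'])
goto([500,187,250],tool(94,0))
```

```text
29.840457451427337 39.9880975484848 [ -5.709  -0.173 102.059   9.795  66.744 -69.418]
shift [ 12.244 156.468  -1.425] turn [-0.196  0.171  0.577] t 4.4
```

Emit:
step_arm --targets '[[[20,3,30,0,-0.039,0.034,0.115],[20,6,60,0,-0.078,0.068,0.231],[20,9,90,0,-0.118,0.102,0.346],[20,12,120,0,-0.157,0.137,0.462],[20,12,145,0,-0.196,0.171,0.577],[20,12,156,-1,-0.196,0.171,0.577],[20,12,156,-1,-0.196,0.171,0.577],[20,12,156,-1,-0.196,0.171,0.577]]]'

```text
time: 5.2
position: [500.1, 184.9, 249.8]
tool_rot: [[-0.998, -0.063, 0.0], [-0.063, 0.998, 0.002], [-0.001, 0.002, -1.0]]
ft_force: [-0.0, -0.3, -2.7]
opening: 29.5
gripper_force: 40.0
```

Run:
```python
from h import *
goto([500,187,250],tool(94,0));s=ctrl.sense(); print(s['joint_pos'])
shot('wrist','w3');p,W=cloud('wrist','w3')
r=(np.abs(W[...,2]-108)<4)&(np.abs(W[...,0]-500)<110)&(np.abs(W[...,1]-187)<110)
print('rim',r.sum(),np.percentile(W[r],[1,50,99],0),cv2.minAreaRect(W[r][:,:2].astype(np.float32)))
shot('top','t2');shot('side','s2')
for n,f in(('top','t2'),('side','s2')):
    P,W=cloud(n,f)
    b=(np.abs(W[...,0]-500)<75)&(np.abs(W[...,1]-187)<40)&(W[...,2]>205)&(W[...,2]<275)
    print(f,b.sum(),np.percentile(W[b],[1,50,99],0) if b.sum()>10 else 0)
cv2.imwrite('pics/v3.png',np.hstack([p,P])[:,:,::-1][::1,::1] if 0 else cv2.resize(np.hstack([p,P])[:,:,::-1],(800,300)))
```

```text
shift [-0.105  2.125  0.162] turn [-0.002  0.     0.007] t 5.2
[ 16.291  13.201  86.236   0.121  80.505 -77.335]
rim 2960 [[416.977 106.397 104.369]
 [460.012 188.67  107.569]
 [582.52  272.461 109.934]] ((501.4121398925781, 189.79750061035156), (161.7550506591797, 160.3306121826172), 4.205811500549316)
t2 194 [[442.989 164.335 214.601]
 [463.695 166.252 246.802]
 [552.317 180.606 274.553]]
s2 542 [[444.452 155.801 210.788]
 [491.191 167.455 243.3  ]
 [555.035 191.225 274.053]]
```

View pics/v3.png

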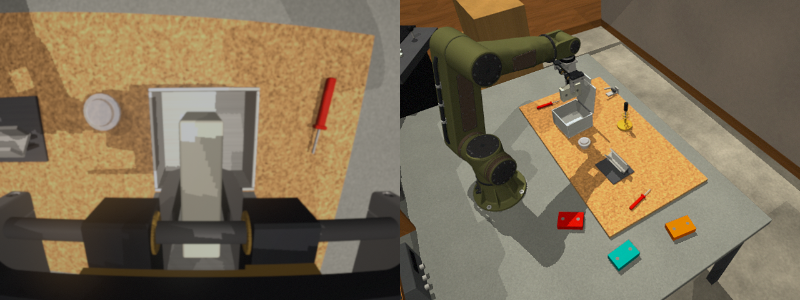

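Left: the held block is centred over the case opening (205,130) and parallel to the walls. Right: the side view agrees, with the rack empty at (613,165). Lowering now.

Emit:
step_arm --targets '[[[20,1,4,-25,0,0,0.008],[20,1,4,-60,0,0,0.008],[20,1,4,-95,0,0,0.008],[20,1,4,-130,0,0,0.008],[20,1,4,-155,0,0,0.008],[20,1,4,-170,0,0,0.008],[20,1,4,-178,0,0,0.008],[20,1,4,-180,0,0,0.008]]]'

```text
time: 6.15
position: [501.3, 189.3, 69.3]
tool_rot: [[-0.997, -0.072, -0.001], [-0.072, 0.997, 0.002], [0.001, 0.002, -1.0]]
ft_force: [-0.4, 0.1, -2.9]
opening: 29.8
gripper_force: 40.0
```

Emit:
step_arm --targets '[[[20,0,0,-3,0,0,0],[20,0,0,-6,0,0,0],[20,0,0,-8,0,0,0],[20,0,0,-8,0,0,0]]]'

```text
time: 6.55
position: [501.3, 189.9, 61.6]
tool_rot: [[-0.997, -0.073, -0.0], [-0.073, 0.997, 0.002], [0.0, 0.002, -1.0]]
ft_force: [0.4, -0.6, -2.3]
opening: 29.6
gripper_force: 40.0
```

Emit:
step_arm --targets '[[[20,0,0,-1,0,0,0],[20,0,0,-2,0,0,0],[20,0,0,-2,0,0,0]]]'

```text
time: 6.85
position: [501.5, 190.0, 60.3]
tool_rot: [[-0.997, -0.074, 0.0], [-0.074, 0.997, 0.002], [-0.0, 0.002, -1.0]]
ft_force: [-3.6, -1.4, 4.1]
opening: 30.0
gripper_force: 40.0
```

Contact (force z went from -2.3 to +4.1). Release.

Emit:
step_arm --targets '[[[65,0,0,0,0,0,0],[65,0,0,0,0,0,0],[65,0,0,0,0,0,0],[65,0,0,0,0,0,0],[65,0,0,0,0,0,0],[65,0,0,0,0,0,0],[65,0,0,0,0,0,0]]]'

```text
time: 7.55
position: [501.3, 189.9, 59.6]
tool_rot: [[-0.997, -0.073, -0.0], [-0.073, 0.997, 0.002], [0.0, 0.002, -1.0]]
ft_force: [-0.6, -0.2, -0.2]
opening: 65.2
gripper_force: 0.0
```

Emit:
step_arm --targets '[[[65,0,0,15,0,0,0],[65,0,0,45,0,0,0],[65,0,0,85,0,0,0],[65,0,0,125,0,0,0],[30,0,0,165,0,0,0],[0,0,0,210,0,0,0],[0,0,0,250,0,0,0],[0,0,0,275,0,0,0]]]'

```text
time: 8.35
position: [501.4, 189.9, 338.0]
tool_rot: [[-0.997, -0.073, 0.003], [-0.073, 0.997, 0.003], [-0.003, 0.003, -1.0]]
ft_force: [0.3, -0.7, 0.1]
opening: 36.3
gripper_force: 0.0
```

Run:
```python
from h import *
s=ctrl.sense(); print(s['joint_pos'],s['opening'],s['position'])
shot('wrist','w4');p,W=cloud('wrist','w4');cc=np.array([501.4,189.8])
near=(np.abs(W[...,0]-cc[0])<70)&(np.abs(W[...,1]-cc[1])<70)
b=near&(np.abs(W[...,2]-95)<6); print('block top',b.sum(),np.median(W[b],0),cv2.minAreaRect(W[b][:,:2].astype(np.float32)) )
shot('side','s4');P,W=cloud('side','s4')
l=(W[...,2]>125)&(W[...,2]<305)&(W[...,0]>560)&(W[...,0]<640)&(np.abs(W[...,1]-189)<95)
q=W[l];print('lid',l.sum(),np.percentile(q,[1,50,99],0))
A=np.c_[q[:,1:],np.ones(len(q))];k=np.ones(len(q),bool)
for _ in range(3):
    r=np.linalg.lstsq(A[k],q[k,0],rcond=None)[0];k=np.abs(A@r-q[:,0])<4
print('x=a*y+b*z+c',r,k.sum(), 'x at y189 z116,200,290',[r@[189,z,1] for z in(116,200,290)])
cv2.imwrite('pics/v4.png',cv2.resize(np.hstack([p,P])[:,:,::-1],(800,300)))
```

```text
[ 16.77   11.606  76.762   0.12   91.409 -77.439] 36.3428129451664 [501.408 189.911 337.962]
block top 2221 [499.979 189.98   94.806] ((501.4870910644531, 189.76690673828125), (139.90707397460938, 139.77658081054688), 89.98968505859375)
lid 1260 [[578.633 112.253 126.568]
 [593.88  187.375 208.298]
 [610.306 270.811 292.53 ]]
x=a*y+b*z+c [ -0.07    0.132 579.699] 1142 x at y189 z116,200,290 [np.float64(581.6652837056633), np.float64(592.7121078190372), np.float64(604.547990797652)]
```

View pics/v4.png

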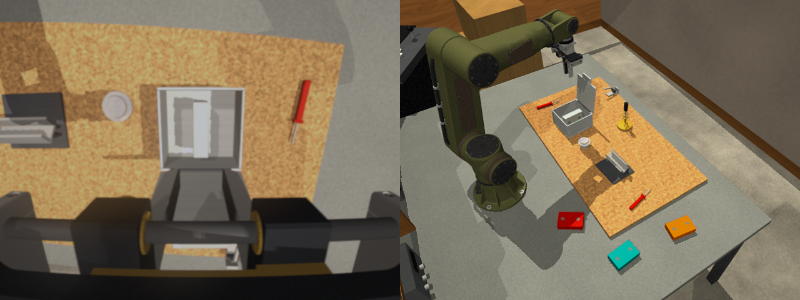

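Left: the block stands free inside the case (200,130). Right: the lid is still open at (583,85), about 1.70 rad, with the hinge at x≈581. Go behind the lid with the fingers shut.

Emit:
step_arm --targets '[[[0,40,3,7,0,0,0],[0,80,6,7,0,0,0],[0,115,8,7,0,0,0],[0,145,10.5,2,0,0,0],[0,145,10.5,-20,0,0,0],[0,145,10.5,-50,0,0,0],[0,145,10.5,-75,0,0,0],[0,145,10.5,-83,0,0,0]]]'

```text
time: 9.25
position: [645.3, 200.1, 247.2]
tool_rot: [[-0.997, -0.073, -0.006], [-0.073, 0.997, 0.001], [0.006, 0.001, -1.0]]
ft_force: [-0.4, 0.2, -0.2]
opening: 0.4
gripper_force: 0.0
```

Run:
```python
from h import *
s=ctrl.sense(); print(s['joint_pos'],s['position'],s['ft_force'],s['opening'])
u=np.array([.9973,.0732,0]);H=np.array([581.2,195.7,108]);p0=s['position']
for i,th in enumerate(np.r_[np.arange(1.7,0.001,-.08),0]):
    r=150;d=8+8*np.sin(th);t=H+u*(-r*np.cos(th)+d*np.sin(th))+[0,0,r*np.sin(th)+d*np.cos(th)]
    print(i,round(th,2),np.round(t,0),np.round(t-p0,1))
```

```text
[ 14.073  32.945  59.423   0.122  87.961 -80.141] [645.281 200.09  247.203] [-0.364  0.168 -0.24 ] 0.44687908278022404
0 1.7 [616. 198. 255.] [-29.   -1.8   7.5]
1 1.62 [604. 197. 257.] [-40.8  -2.7   9.8]
2 1.54 [593. 197. 258.] [-52.7  -3.6  11.2]
3 1.46 [580. 196. 259.] [-64.8  -4.4  11.6]
4 1.38 [568. 195. 258.] [-76.9  -5.3  11.1]
5 1.3 [556. 194. 257.] [-89.   -6.2   9.5]
6 1.22 [544. 193. 254.] [-101.    -7.1    7. ]
7 1.14 [533. 192. 251.] [-112.7   -8.     3.5]
8 1.06 [521. 191. 246.] [-124.2   -8.8   -1. ]
9 0.98 [510. 190. 241.] [-135.3   -9.6   -6.5]
10 0.9 [499. 190. 234.] [-145.9  -10.4  -12.8]
11 0.82 [489. 189. 227.] [-156.   -11.1  -20.1]
12 0.74 [480. 188. 219.] [-165.5  -11.8  -28.2]
13 0.66 [471. 188. 210.] [-174.4  -12.5  -37. ]
14 0.58 [463. 187. 201.] [-182.4  -13.1  -46.6]
15 0.5 [456. 186. 190.] [-189.7  -13.6  -56.9]
16 0.42 [449. 186. 179.] [-196.1  -14.1  -67.8]
17 0.34 [444. 186. 168.] [-201.6  -14.5  -79.1]
18 0.26 [439. 185. 156.] [-206.1  -14.8  -90.9]
19 0.18 [436. 185. 144.] [-209.6  -15.1 -103.1]
20 0.1 [433. 185. 132.] [-212.1  -15.3 -115.5]
21 0.02 [432. 185. 119.] [-213.5  -15.4 -128. ]
22 0.0 [432. 185. 116.] [-213.7  -15.4 -131.2]
```

Emit:
step_arm --targets '[[[0,-15,-1,4,0,0,0],[0,-24,-1.5,6,0,0,0],[0,-32,-2,8,0,0,0],[0,-41,-2.7,9,0,0,0],[0,-53,-3.6,10,0,0,0],[0,-65,-4.4,10,0,0,0],[0,-77,-5.3,9,0,0,0],[0,-89,-6.2,8,0,0,0]]]'

```text
time: 10.05
position: [556.9, 194.1, 259.9]
tool_rot: [[-0.997, -0.073, 0.001], [-0.073, 0.997, 0.002], [-0.001, 0.002, -1.0]]
ft_force: [4.1, -0.7, -1.4]
opening: 0.3
gripper_force: 1.8
```

Emit:
step_arm --targets '[[[0,-12,-0.9,-2.5,0,0,0],[0,-23.7,-1.8,-6,0,0,0],[0,-35,-2.6,-10.5,0,0,0],[0,-46,-3.4,-16,0,0,0],[0,-57,-4.2,-22.5,0,0,0],[0,-67,-4.9,-30,0,0,0],[0,-76.5,-5.6,-38,0,0,0],[0,-85,-6.3,-47,0,0,0]]]'

```text
time: 10.85
position: [472.1, 187.9, 213.2]
tool_rot: [[-0.997, -0.073, 0.002], [-0.073, 0.997, 0.003], [-0.002, 0.003, -1.0]]
ft_force: [2.2, 1.1, 2.5]
opening: 0.4
gripper_force: 1.4
```

Run:
```python
from h import *
s=ctrl.sense();print(s['position'],s['ft_force'])
shot('side','s5');P,W=cloud('side','s5')
l=(W[...,2]>116)&(W[...,2]<230)&(W[...,0]>470)&(W[...,0]<590)&(np.abs(W[...,1]-189)<80)
q=W[l];A=np.c_[q[:,:2],np.ones(len(q))];k=np.ones(len(q),bool)
for _ in range(6):
    r=np.linalg.lstsq(A[k],q[k,2],rcond=None)[0];k=np.abs(A@r-q[:,2])<8
print('z=ax+by+c',r,k.sum(),len(q),'theta',np.arctan(-r[0]))
```

```text
[472.051 187.877 213.196] [2.222 1.099 2.46 ]
z=ax+by+c [ -0.82   -0.048 601.9  ] 481 499 theta 0.6869003310970466
```

Emit:
step_arm --targets '[[[0,-8,-0.6,-9.6,0,0,0],[0,-15,-1.1,-20,0,0,0],[0,-21,-1.6,-31,0,0,0],[0,-26,-2,-42,0,0,0],[0,-31,-2.3,-54,0,0,0],[0,-34,-2.6,-65,0,0,0],[0,-36,-2.7,-73,0,0,0],[0,-37,-2.8,-79,0,0,0]]]'

```text
time: 11.7
position: [435.0, 185.1, 132.7]
tool_rot: [[-0.997, -0.073, -0.001], [-0.073, 0.997, 0.002], [0.001, 0.002, -1.0]]
ft_force: [-1.2, 1.6, 2.4]
opening: 0.4
gripper_force: 1.2
```

Emit:
step_arm --targets '[[[0,0,0,-4,0,0,0],[0,0,0,-8,0,0,0],[0,0,0,-11,0,0,0],[0,0,0,-14,0,0,0],[0,0,0,-15,0,0,0],[0,0,0,-15,0,0,0]]]'

```text
time: 12.3
position: [435.3, 185.1, 118.5]
tool_rot: [[-0.997, -0.073, -0.0], [-0.073, 0.997, 0.002], [0.0, 0.002, -1.0]]
ft_force: [0.1, -1.4, 0.4]
opening: 0.6
gripper_force: 0.0
```

Emit:
step_arm --targets '[[[0,0,0,-1,0,0,0],[0,0,0,-2,0,0,0],[0,0,0,-2,0,0,0],[0,0,0,-2,0,0,0]]]'

```text
time: 12.7
position: [435.3, 185.1, 116.5]
tool_rot: [[-0.997, -0.073, -0.0], [-0.073, 0.997, 0.002], [0.0, 0.002, -1.0]]
ft_force: [0.5, -0.2, 0.8]
opening: 0.5
gripper_force: 0.0
```

Emit:
step_arm --targets '[[[0,0,0,-1,0,0,0],[0,0,0,-2,0,0,0],[0,0,0,-2,0,0,0],[0,0,0,-2,0,0,0]]]'

```text
time: 13.1
position: [435.5, 185.1, 116.0]
tool_rot: [[-0.997, -0.074, 0.001], [-0.074, 0.997, 0.002], [-0.001, 0.002, -1.0]]
ft_force: [-8.3, -3.5, 20.4]
opening: 0.3
gripper_force: 10.2
```

Firm contact at z=116.0, exactly the shut lid's top. Back off and check.

Emit:
step_arm --targets '[[[0,0,0,5,0,0,0],[0,0,0,25,0,0,0],[0,0,0,65,0,0,0],[0,0,0,105,0,0,0],[0,-20,0,145,0,0,0],[0,-40,0,165,0,0,0],[0,-40,0,165,0,0,0],[0,-40,0,165,0,0,0]]]'

```text
time: 13.9
position: [395.4, 185.1, 279.2]
tool_rot: [[-0.997, -0.074, 0.0], [-0.074, 0.997, 0.002], [-0.0, 0.002, -1.0]]
ft_force: [1.1, -0.2, 0.2]
opening: 0.5
gripper_force: 0.0
```

Run:
```python
from h import *
s=ctrl.sense();print(s['position'],s['ft_force'],s['joint_vel'])
for n,f in(('wrist','w6'),('side','s6')):
    shot(n,f);P,W=cloud(n,f)
    l=(np.abs(W[...,2]-116)<14)&(W[...,0]>400)&(W[...,0]<570)&(np.abs(W[...,1]-189)<70)
    q=W[l];A=np.c_[q[:,:2],np.ones(len(q))];r=np.linalg.lstsq(A,q[:,2],rcond=None)[0]
    print(f,r,len(q),'z at x=410,570',r@[410,187,1],r@[570,187,1])
cv2.imwrite('pics/v6.png',P[:,:,::-1])
```

```text
[395.39  185.084 279.224] [ 1.119 -0.201  0.173] [-0.463  1.974  0.476  0.046 -0.099 -0.074]
w6 [  0.022   0.    106.433] 8542 z at x=410,570 115.3377259795909 118.77900732669727
s6 [  0.007   0.    111.081] 1361 z at x=410,570 113.78908070320311 114.8301539568777
```

View pics/v6.png

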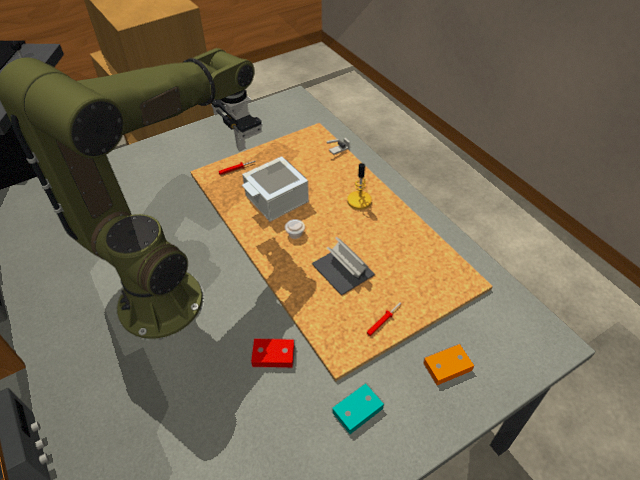

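The lid lies shut on the case (277,180). The button (295,228), stand (360,198) and probes (237,167), (383,320) are where they were, and the arm is clear. Handing in.

```bash
python3 -c "
from bench import ctrl
print(ctrl.sign_off())"
```

```text
the job is handed in; nothing more can be done
None
```

The white spacer block is in the case, set down on the floor before I let go, and the lid was pushed fully shut afterwards; in the last camera view the stand, button and probes were in place, and I handed the job in at about 14 s (no verdict was returned).

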